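# Charge the grinding block

### The job

Get the grinding block ready for the mill: put one of the three large steel balls from the rack into each of its three wells, then set the loose cover squarely on the block over its two guide pins so that it lies flat and closes the wells. Lower the cover gently, do not let it fall; leave the two small balls in their pockets, and do not push the white box or the beaker about.

Things in the scene. Friction and masses are not known exactly. Their poses are not given: they have to be found in the camera images.
- grinding_block: heavy bright steel block, fixed, 150 (x) x 60 (y) x 40 mm, standing on the worktop; origin at the centre of its underside, z up. Its flat top face is 40 mm up. Along its x axis: three round wells, 26 mm in diameter and 30 mm deep, at x = -36, 0 and 36 mm, and two upright guide pins, 8 mm in diameter with tapered tips, at x = -62 and 62 mm, which stand 18 mm above the top face
- well_0 (a point): centre of a well's mouth, on the block's top face (block x = -36 mm)
- well_1 (a point): centre of the middle well's mouth, on the block's top face (block x = 0)
- well_2 (a point): centre of a well's mouth, on the block's top face (block x = 36 mm)
- block_cover: loose cover of the block, 0.26 kg: aluminium plate 150 (x) x 60 (y) x 6 mm with a 2 mm white sealing sheet (106 x 52 mm) under it; it lies right way up on the worktop. Origin at the centre of the sheet's underside, z up, plate top at z = 8 mm. Two 11 mm holes for the guide pins at x = -62 and 62 mm, y = 0. It fits either way round. When closed its origin is 40 mm above the block's origin
- cover_handle (a point): middle of the grip bar of the cover's black bow handle, 36 mm above the cover's origin; the bar is 70 mm long along the cover's x, 14 mm wide (y) and 12 mm high, with free space of 22 mm below it between its two posts, which stand 29 mm either side of the middle
- ball_rack: white plastic ball rack, fixed, 175 (x) x 40 (y) x 16 mm; origin at the centre of its underside. Five pockets in a row along its x at -68, -34, 0, 34 and 68 mm, each 17 mm in diameter and 4 mm deep, so that a large ball's centre stands 22 mm and a small one's 18 mm above the worktop
- ball_large_0_center (a point): centre of a large polished steel grinding ball, 20 mm in diameter; it starts in one of the rack's five pockets (large and small balls stand there in any order)
- ball_large_1_center (a point): centre of a large polished steel grinding ball, 20 mm in diameter; it starts in one of the rack's five pockets (large and small balls stand there in any order)
- ball_large_2_center (a point): centre of a large polished steel grinding ball, 20 mm in diameter; it starts in one of the rack's five pockets (large and small balls stand there in any order)
- ball_small_0_center (a point): centre of a small polished steel grinding ball, 12 mm in diameter; it starts in one of the rack's five pockets (large and small balls stand there in any order)
- ball_small_1_center (a point): centre of a small polished steel grinding ball, 12 mm in diameter; it starts in one of the rack's five pockets (large and small balls stand there in any order)
- septa_box: small white lidded carton with a green stripe, 49 x 69 x 32 mm, standing loose; origin at the centre of its underside
- beaker: small glass beaker, 44 x 49 x 59 mm, standing loose; origin at the centre of its underside, z up

How it is judged:
By the outcome, as a careful person would: the job done as asked, in the order asked, and still so for the second after the job is handed in, with the robot touching nothing.
It also fails if it takes over 72 s, if anything falls off the work surface, if the arm or the gripper's body presses on something with over 40 N, if the wrist force passes 120 N, or if a joint passes its speed limit or range.

### The arm

A 6-joint arm with a two-finger parallel gripper is mounted at the origin on a cart in front of the work surface, level with it; the furniture and walls round the work are solid. World frame = base frame: x ahead of the robot, y to its left, z up, the work surface at z = 0. Lengths are in m, angles in rad, forces in N, time in s.
With the tool pointing down it reaches from about 0.25 to 0.8 m from the base axis. Payload 3.9 kg.
Tool frame: the origin (TCP) lies midway between the tips of the shut fingers; the grasp point (between the pads) lies 19 mm behind it (grip_depth is the distance from the TCP to the grasp point, in m); z points along the fingers, y is the line along which they close (so a half turn about z gives the same grasp; the last joint's range is limited). The gripper opens to 85 mm and grips with 20 to 120 N. Pads are 22 mm wide; open, the fingers measure 114 mm over their backs; the gripper's body (76 mm by 85 mm) begins 54 mm behind the grasp point. The pads swing forward as they close: fully open they stand 13 mm farther back than shut.
Start: joints at [1.211, 0.26, -0.138, 1.173, 0, 1.571], TCP at [0.185, 0.491, 0.231] pointing down, gripper open.
Joint ranges: [-2.78, 2.78], [-0.83, 1.72], [-1.28, 1.37], [-1.9, 2.12], [-1.57, 1.48], [-3.14, 3.14]. Speed limits (rad/s): [2.57, 2.57, 3.14, 3.14, 3.14, 3.14].

### API

Orientations are given as a unit quaternion [w, x, y, z].
In Python, from plant import read_state, camera, calibration, finish_job, grip_depth gives the robot as it stands. The module is installed in compiled form; this text tells all that it offers.
- The arm moves only by the tool play_rows, never from a script. Its argument "deltas" is a list of rows, each an object of numbers: "dx", "dy", "dz": the shift along the tool's x, y, z in mm; "turn": the turn about the tool's z in rad. In form: [{"dx": .., "dy": .., "dz": .., "turn": ..}, ...]. A call has exactly 8 rows; each row shifts and turns the commanded pose from where the row before left it, along the tool's axes as they then stand; what a row does not reach is not made up. A row lasts 1/8 s, in which the tool goes at most 62.5 mm and 10.7 degrees, less where a joint would pass 70% of its speed; a pose out of reach is approached as far as the arm can. A call is refused whole if a number of a shift passes 62.5 or a number of a turn 0.188, either way. A call with a gripper value outside its range is refused whole. "hand" is the opening, from 0 (shut) to 1 (fully open), set as the call begins (left out, the last holds). The fingers move at their own pace and stop on an object; the grip force is fixed at half the most. Time passes only in rows, so rows that do not move let the fingers close, or fill a call up. It gives the time, the measured TCP pose, the force, the opening and the grip force at its end, in the units of the state.
- read_state(): the state, without advancing time (a new reading comes with each control period).
- camera(name): name is "side" or "top" or "wrist"; returns the picture (384x512x3 uint8, blue, green, red); there is no depth.
- calibration(name): a dict with "intrinsics" (3x3 intrinsics, pixels), "rvec" (rotation vector, rad) and "tvec" (3), from world to camera coordinates, as OpenCV has them; the wrist camera has in their place "T_tool_cam" (4x4, takes a point from camera to tool coordinates, whose origin is the TCP and whose axes are the flange's). Camera axes: x right, y down, z forward; pixel columns grow to the right and rows downward; lengths in m; the calibration is good to about 2 mm. A picture is of the moment at which its call begins: read the wrist's pose just before it. calibration takes no time and is no camera call.
- finish_job(): hands the job in; it is judged then, once.
The state is a dict: "time_s": time; "joint_positions": joint angles; "dq": joint speeds; "joint_efforts": joint torques, N m; "ee_pos": TCP position; "eef_rot": TCP orientation; "contact_force": force on the tool from outside, world axes, zero at the start; "wrist_torque": the same for the moment, N m; "opening": opening from 0.0 (shut) to 1.0 (fully open); "grasp_force": force on a finger pad.
Only numpy, scipy, OpenCV 4.12 (cv2) and the standard library are available. Lean on these libraries where they do the work, as an engineer would, in place of code of your own. Each camera call takes 0.05 s, during which the arm holds its last target. There are 200 camera calls.

## Working session

There is one attempt and no reset: what is moved stays moved. The work goes in short steps, Python scripts to look and compute and a tool call to move; the robot and the scene stay as the last step left them, time stands still between calls to the robot, and variables do not carry over. Pictures are saved under pics/ and viewed, at most 10 in all, crops included, and the job is handed in when it is done.

Besides the shell and the picture viewer there is one more tool, called after ">>>" by a JSON object that holds its "op" and its "data", one argument or row to a line. play_rows: Moves the arm, as the interface text tells. Its arguments: {"type":"object","properties":{"deltas":{"type":"array"},"hand":{"type":"number"}},"required":["deltas"]}

```bash
mkdir -p pics; ls
cat > h.py <<'E'
import numpy as np, cv2
from plant import read_state, camera, calibration, finish_job, grip_depth
from scipy.spatial.transform import Rotation as R
def cam(name):
    c=calibration(name); K=np.array(c["intrinsics"])
    if name!="wrist":
        Rm=cv2.Rodrigues(np.array(c["rvec"],float))[0]; t=np.array(c["tvec"],float).ravel()
        return K,Rm.T,-Rm.T@t
    s=read_state(); q=s["eef_rot"]; T=np.eye(4); T[:3,:3]=R.from_quat([q[1],q[2],q[3],q[0]]).as_matrix(); T[:3,3]=s["ee_pos"]
    T=T@np.array(c["T_tool_cam"]); return K,T[:3,:3],T[:3,3]
def ray(C,uv,z):
    K,Rw,o=C; d=Rw@np.linalg.inv(K)@np.array([uv[0],uv[1],1.]); return o+d*(z-o[2])/d[2]
def proj(C,p):
    K,Rw,o=C; q=K@(Rw.T@(np.array(p)-o)); return q[:2]/q[2]
E
python3 - <<'E'
from h import *
s=read_state(); print(s, grip_depth if not callable(grip_depth) else grip_depth())
print(calibration("wrist"))
for n in ("top","side"):
    K,Rw,o=cam(n);print(n,K[0,0],o.round(3),Rw[:,2].round(2))
ims=[camera(n) for n in ("top","side")]
for n,i in zip(("top","side"),ims): cv2.imwrite(f"pics/{n}0.png",cv2.resize(i,(800,600),interpolation=cv2.INTER_CUBIC)); cv2.imwrite(f"raw_{n}.png",i)
E
```

```text
pics
{'time_s': 0.0, 'joint_positions': array([ 1.21098958e+00,  2.60685973e-01, -1.39381005e-01,  1.17270304e+00,
        3.72616405e-05,  1.57080230e+00]), 'dq': array([ 2.77555514e-04,  2.01018392e-03, -9.11579577e-05, -5.56734632e-04,
        9.13576268e-04, -1.23043042e-03]), 'joint_efforts': array([-8.44549540e-04, -4.05679965e+01,  2.53921241e+01,  1.85041846e-02,
       -1.10315020e-04, -1.63983378e-05]), 'ee_pos': array([0.1845956 , 0.49074181, 0.23045937]), 'eef_rot': array([-1.94908268e-04,  1.78937375e-01,  9.83859971e-01, -9.67587398e-04]), 'contact_force': array([-0.18519103,  0.39385167,  0.8820271 ]), 'wrist_torque': array([-0.03591947,  0.0398528 , -0.01976332]), 'grasp_force': 0.0, 'opening': 1.001836298077391} 0.0187
{'intrinsics': array([[299.67583352,   0.        , 257.30186083],
       [  0.        , 299.67583352, 191.60553555],
       [  0.        ,   0.        ,   1.        ]]), 'T_tool_cam': array([[-1.63284459e-04, -9.59714871e-01, -2.80975692e-01,
         7.01863284e-02],
       [ 9.99999913e-01, -2.64640244e-04,  3.22784977e-04,
        -3.30762429e-04],
       [-3.84139019e-04, -2.80975615e-01,  9.59714831e-01,
        -1.43592333e-01],
       [ 0.00000000e+00,  0.00000000e+00,  0.00000000e+00,
         1.00000000e+00]])}
top 410.6130707695063 [0.406 0.099 0.877] [ 0.21 -0.03 -0.98]
side 437.7767295382914 [ 0.479 -0.808  0.539] [ 0.08  0.88 -0.46]
```

View pics/top0.png

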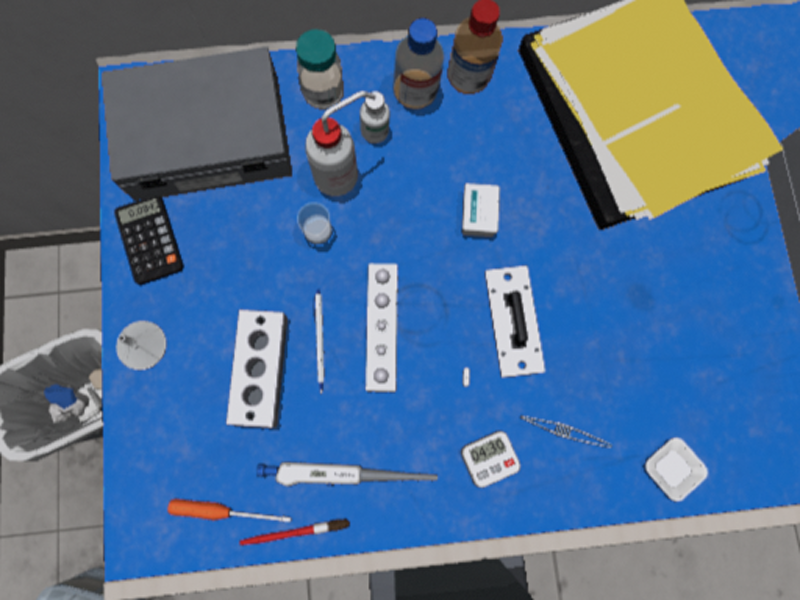

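View pics/side0.png

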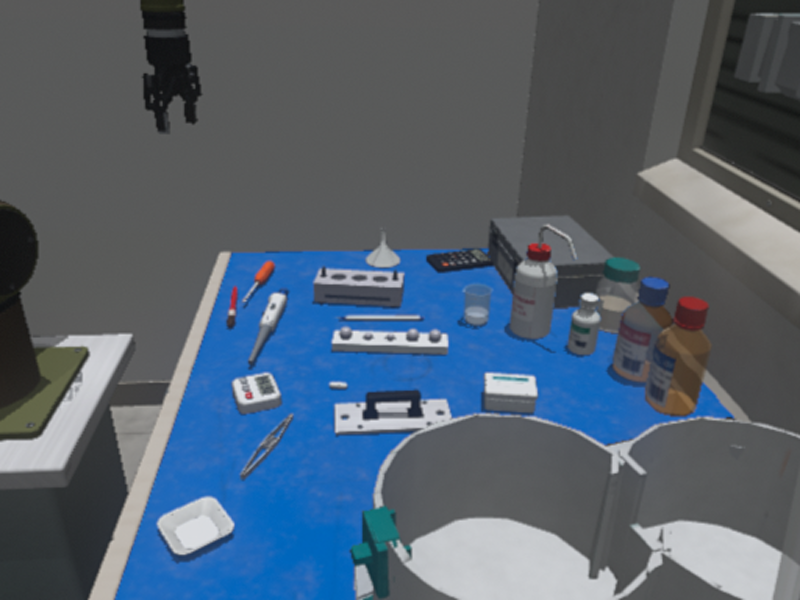

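The top view (800 px frame) shows the large balls at (382,276), (382,301) and (381,376), and the small ones at (382,325) and (381,350). The wells are at (258,340), (256,367) and (253,395), and the cover is at (516,320). The side view confirms that order and shows nothing standing between the block, rack and cover except a flat pen.

Run:
```python
from h import *
im=cv2.imread("raw_top.png"); C=cam("top"); hsv=cv2.cvtColor(im,cv2.COLOR_BGR2HSV)
def rect(x0,y0,x1,y1,z,nm):
    m=np.zeros(im.shape[:2],np.uint8); m[y0:y1,x0:x1]=(hsv[y0:y1,x0:x1,1]<90)*255
    c=max(cv2.findContours(m,cv2.RETR_EXTERNAL,cv2.CHAIN_APPROX_NONE)[0],key=cv2.contourArea)
    P=np.array([ray(C,p,z)[:2] for p in c[:,0,:]])
    r=cv2.minAreaRect((P*1000).astype(np.float32)); print(nm,r)
    return m
rect(140,190,188,282,.04,"block"); rect(230,165,260,255,.016,"rack"); rect(305,165,355,245,.006,"cover")
# wells/pins dark blobs on the block
g=cv2.cvtColor(im,cv2.COLOR_BGR2GRAY)
def blobs(x0,y0,x1,y1,z,thr,nm,amin):
    m=((g[y0:y1,x0:x1]<thr)&(hsv[y0:y1,x0:x1,1]<90)).astype(np.uint8)
    n,l,s,c=cv2.connectedComponentsWithStats(m)
    for i in range(1,n):
        if s[i,4]>=amin: print(nm,s[i],(c[i]+[x0,y0]).round(1),(ray(C,c[i]+[x0,y0],z)*1000).round(1))
blobs(148,200,180,272,.04,130,"well",8)
blobs(238,170,252,250,.020,165,"ball",5)
blobs(318,180,338,226,.036,90,"handle",20)
```

```text
block ((507.82122802734375, 260.92254638671875), (65.20500183105469, 150.71450805664062), 80.50618743896484)
rack ((548.7305297851562, 93.83131408691406), (40.9700813293457, 174.47035217285156), 83.39019775390625)
cover ((540.3411865234375, -88.48941040039062), (151.20082092285156, 61.28546905517578), 0.713140070438385)
well [16  2  6  6 24] [166.4 204.7] [569.7 252.9  40. ]
well [ 11  11  13  13 124] [164.8 217.2] [544.  257.8  40. ]
well [ 26  21   6  51 117] [177.3 250. ] [474.6 236.8  40. ]
well [  9  29  13  12 130] [162.9 234.6] [508.6 263.8  40. ]
well [  7  47  13  12 131] [161.  252.5] [473.  269.8  40. ]
well [ 9 64  6  5 24] [159.7 265.8] [447.1 274.   40. ]
ball [ 2  2 10 10 48] [244.6 177.5] [615.4  86.   20. ]
ball [ 2 18 10  9 48] [244.2 192.5] [582.7  90.3  20. ]
ball [ 3 35  6  7 21] [243.9 208. ] [549.5  94.3  20. ]
ball [ 3 51  6  6 22] [243.5 223.4] [517.1  98.4  20. ]
ball [ 1 66 10  9 51] [243.5 240.2] [482.1 101.8  20. ]
handle [  5   7  15  36 296] [330.7 204.3] [535.8 -86.1  36. ]
```

>>> {"op": "play_rows", "data": {
  "deltas": [
    {"dz": 0, "turn": -0.121},
    {"turn": -0.121},
    {"dx": -47, "dy": -33, "dz": 10},
    {"dx": -47, "dy": -33, "dz": 10},
    {"dx": -47, "dy": -33, "dz": 10},
    {"dx": -47, "dy": -33, "dz": 10},
    {"dx": -47, "dy": -33, "dz": 10},
    {"dx": -47, "dy": -33, "dz": 10}
  ]
}}

```text
validation failed for argument at $.de...
```

>>> {"op": "play_rows", "data": {
  "deltas": [
    {"dx": -47, "dy": -33, "dz": 10},
    {"dx": -48, "dy": -34, "dz": 10},
    {"dx": 0},
    {"dx": 0},
    {"dx": 0},
    {"dx": 0},
    {"dx": 0},
    {"dx": 0}
  ],
  "hand": 0.5
}}

```text
validation failed for argument at $.de...
```

Run:
```python
from h import *
C=cam("wrist"); im=camera("wrist"); cv2.imwrite("pics/w1.png",im); np.savez("w1.npz",K=C[0],R=C[1],o=C[2])
for p in ([.615,.086,.022],[.583,.09,.022],[.482,.102,.022],[.473,.27,.04],[.5085,.264,.04],[.544,.258,.04]): print(proj(C,p).round())
```

```text
[124. 480.]
[118. 467.]
[ 94. 423.]
[186. 402.]
[192. 420.]
[198. 437.]
```

View pics/w1.png

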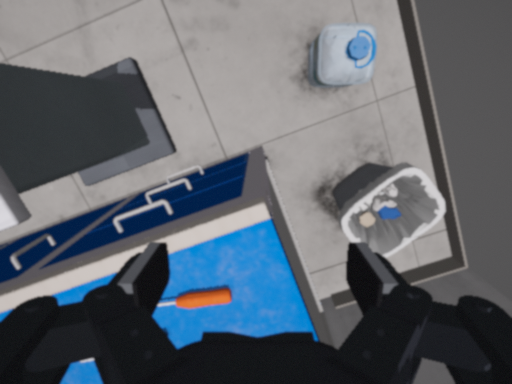

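The rows were refused because every field must be given, so the arm hasn't moved. The wrist view shows the fingers filling the rows from about 240 down, so I must look from beyond the objects.

>>> {"op": "play_rows", "data": {
  "deltas": [
    {"dx": 0, "dy": 0, "dz": 0, "turn": -0.121},
    {"dx": 0, "dy": 0, "dz": 0, "turn": -0.121},
    {"dx": -46, "dy": -26, "dz": 8, "turn": 0},
    {"dx": -46, "dy": -26, "dz": 8, "turn": 0},
    {"dx": -46, "dy": -26, "dz": 8, "turn": 0},
    {"dx": -46, "dy": -26, "dz": 8, "turn": 0},
    {"dx": -46, "dy": -26, "dz": 8, "turn": 0},
    {"dx": -46, "dy": -26, "dz": 8, "turn": 0}
  ],
  "hand": 0.5
}}

```text
time_s: 1.15
ee_pos: [0.4417, 0.3028, 0.1829]
eef_rot: [-0.0, 0.059, 0.998, 0.0]
contact_force: [-0.7, 1.2, -1.3]
opening: 0.505
grasp_force: 0.0
```

>>> {"op": "play_rows", "data": {
  "deltas": [
    {"dx": -46, "dy": -26, "dz": 8, "turn": 0},
    {"dx": -46, "dy": -26, "dz": 8, "turn": 0},
    {"dx": -46, "dy": -26, "dz": 8, "turn": 0},
    {"dx": -46, "dy": -26, "dz": 8, "turn": 0},
    {"dx": 0, "dy": 0, "dz": 0, "turn": 0},
    {"dx": 0, "dy": 0, "dz": 0, "turn": 0},
    {"dx": 0, "dy": 0, "dz": 0, "turn": 0},
    {"dx": 0, "dy": 0, "dz": 0, "turn": 0}
  ]
}}

```text
time_s: 2.15
ee_pos: [0.6103, 0.1801, 0.1518]
eef_rot: [0.0, 0.058, 0.998, 0.0]
contact_force: [-0.5, 0.3, -0.4]
opening: 0.5
grasp_force: 0.0
```

Run:
```python
from h import *
C=cam("wrist"); im=camera("wrist"); cv2.imwrite("pics/w2.png",im); np.savez("w2.npz",K=C[0],R=C[1],o=C[2])
for p in ([.615,.086,.022],[.583,.09,.022],[.482,.102,.022],[.473,.27,.04],[.5085,.264,.04],[.544,.258,.04]): print(proj(C,p).round())
```

```text
[161. 197.]
[158. 164.]
[147.  43.]
[356.  -3.]
[350.  50.]
[344.  98.]
```

View pics/w2.png

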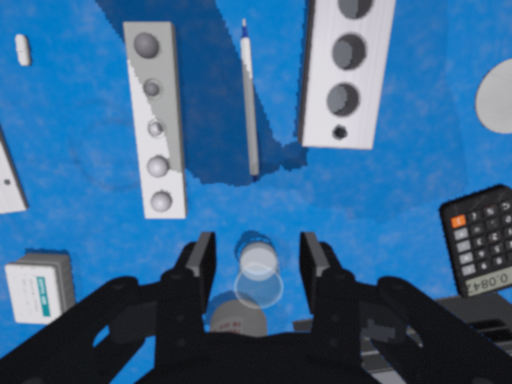

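The wrist view shows the large balls at about (161,202), (158,167) and (146,45), and the well mouths near (344,98), (350,51) and (355,3). The beaker is at (258,275), between the fingers in the picture but well below them. I'll refine these positions.

Run:
```python
from h import *
d=np.load("w2.npz"); C=(d["K"],d["R"],d["o"]); im=cv2.imread("pics/w2.png"); g=cv2.cvtColor(im,cv2.COLOR_BGR2GRAY); hsv=cv2.cvtColor(im,cv2.COLOR_BGR2HSV)
big=cv2.resize(g,None,fx=4,fy=4,interpolation=cv2.INTER_CUBIC)
def circ(u,v,z,rmin,rmax):
    h=24; x0,y0=max(0,u-h),max(0,v-h); w=big[4*y0:4*(v+h),4*x0:4*(u+h)]
    c=cv2.HoughCircles(cv2.medianBlur(w,5),cv2.HOUGH_GRADIENT,1,200,param1=80,param2=12,minRadius=4*rmin,maxRadius=4*rmax)
    if c is None: print("none",u,v);return
    c=c[0,0]/4; p=[c[0]+x0-.375,c[1]+y0-.375]; print(np.round(p,1),"r",c[2].round(1),(ray(C,p,z)*1000).round(1))
for u,v in ((161,202),(158,167),(146,45)): circ(u,v,.022,9,15)
for u,v in ((344,98),(350,51)): circ(u,v,.04,13,20)
m=np.zeros_like(g); m[10:225,110:195]=((hsv[10:225,110:195,1]<70)*255)
c=max(cv2.findContours(m,cv2.RETR_EXTERNAL,cv2.CHAIN_APPROX_NONE)[0],key=cv2.contourArea)
P=np.array([ray(C,p,.016)[:2] for p in c[:,0,:]])*1000
r=cv2.minAreaRect(P.astype(np.float32)); print("rack",r)
c0=np.array(r[0]); a=np.deg2rad(r[2]); 
L=np.array([np.cos(a),np.sin(a)]) if r[1][0]>r[1][1] else np.array([-np.sin(a),np.cos(a)])
for s in (-68,-34,0,34,68): print((c0+s*L).round(1))
```

```text
[160.8 200.8] r 10.8 [618.3  85.4  22. ]
[157.5 166. ] r 11.2 [584.6  89.4  22. ]
[147.5  43.8] r 14.2 [482.3 102.7  22. ]
[343.5 100.2] r 16.8 [545.8 257.8  40. ]
[349.5  52.2] r 17.6 [510.4 263.8  40. ]
rack ((551.6224975585938, 94.75096893310547), (42.96582794189453, 174.654541015625), 83.32179260253906)
[619.2  86.8]
[585.4  90.8]
[551.6  94.8]
[517.9  98.7]
[484.1 102.7]
```

>>> {"op": "play_rows", "data": {
  "deltas": [
    {"dx": -9, "dy": -46, "dz": 0, "turn": 0},
    {"dx": -10, "dy": -46.5, "dz": 0, "turn": 0},
    {"dx": 0, "dy": 0, "dz": 40, "turn": 0},
    {"dx": 0, "dy": 0, "dz": 40, "turn": 0},
    {"dx": 0, "dy": 0, "dz": 35, "turn": 0},
    {"dx": 0, "dy": 0, "dz": 10, "turn": 0},
    {"dx": 0, "dy": 0, "dz": 0, "turn": 0},
    {"dx": 0, "dy": 0, "dz": 0, "turn": 0}
  ]
}}

```text
time_s: 3.2
ee_pos: [0.6206, 0.0854, 0.0281]
eef_rot: [0.002, 0.059, 0.998, 0.0]
contact_force: [0.2, 0.0, 0.7]
opening: 0.502
grasp_force: 0.0
```

>>> {"op": "play_rows", "data": {
  "deltas": [
    {"dx": 2, "dy": 0.5, "dz": 5, "turn": 0},
    {"dx": 0, "dy": 0, "dz": 6, "turn": 0},
    {"dx": 0, "dy": 0, "dz": 0, "turn": 0},
    {"dx": 0, "dy": 0, "dz": 0, "turn": 0},
    {"dx": 0, "dy": 0, "dz": 0, "turn": 0},
    {"dx": 0, "dy": 0, "dz": 0, "turn": 0},
    {"dx": 0, "dy": 0, "dz": 0, "turn": 0},
    {"dx": 0, "dy": 0, "dz": 0, "turn": 0}
  ],
  "hand": 0.1
}}

```text
time_s: 4.2
ee_pos: [0.6188, 0.0854, 0.0205]
eef_rot: [0.003, 0.059, 0.998, -0.0]
contact_force: [-7.6, -2.6, 26.7]
opening: 0.176
grasp_force: 58.3
```

>>> {"op": "play_rows", "data": {
  "deltas": [
    {"dx": 0, "dy": 0, "dz": -5, "turn": 0},
    {"dx": 0, "dy": 0, "dz": -15, "turn": 0},
    {"dx": 0, "dy": 0, "dz": -30, "turn": 0},
    {"dx": 0, "dy": 0, "dz": -15, "turn": 0},
    {"dx": 0, "dy": 0, "dz": 0, "turn": 0},
    {"dx": 0, "dy": 0, "dz": 0, "turn": 0},
    {"dx": 0, "dy": 0, "dz": 0, "turn": 0},
    {"dx": 0, "dy": 0, "dz": 0, "turn": 0}
  ]
}}

```text
time_s: 5.2
ee_pos: [0.6166, 0.0857, 0.0794]
eef_rot: [-0.001, 0.059, 0.998, -0.0]
contact_force: [-0.1, 0.3, -0.2]
opening: 0.178
grasp_force: 58.7
```

Run:
```python
from h import *
C=cam("wrist"); im=camera("wrist"); s=camera("side"); C2=cam("side"); u,v=proj(C2,[.619,.085,.08]).astype(int)
a=cv2.resize(s[v-60:v+60,u-60:u+60],(480,480),interpolation=cv2.INTER_CUBIC)
b=im[0:384:,60:380]
b=cv2.resize(b,(320,480)); cv2.imwrite("pics/w3.png",np.hstack([a,b]))
```

```text
(no output)
```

View pics/w3.png

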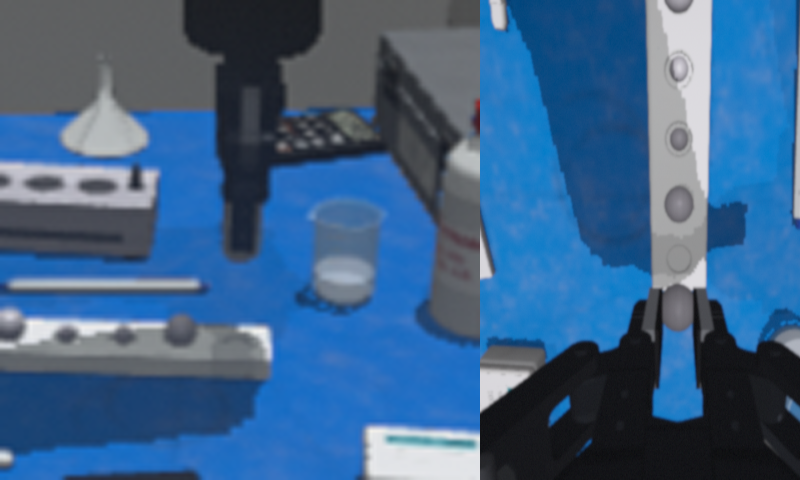

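The ball is firmly held at the fingertips: pocket 5 is empty and the ball sits at (257,246) in the wrist frame, which is the TCP. The tips touched the rack, so I'll close about 4 mm higher next time.

>>> {"op": "play_rows", "data": {
  "deltas": [
    {"dx": 22.7, "dy": 40.7, "dz": 0, "turn": 0},
    {"dx": 22.7, "dy": 40.7, "dz": 0, "turn": 0},
    {"dx": 22.7, "dy": 40.7, "dz": 0, "turn": 0},
    {"dx": 22.7, "dy": 40.7, "dz": 0, "turn": 0},
    {"dx": 0, "dy": 0, "dz": 12, "turn": 0},
    {"dx": 0, "dy": 0, "dz": 12, "turn": 0},
    {"dx": 0, "dy": 0, "dz": 0, "turn": 0},
    {"dx": 0, "dy": 0, "dz": 0, "turn": 0}
  ]
}}

```text
time_s: 6.3
ee_pos: [0.5465, 0.257, 0.0561]
eef_rot: [-0.0, 0.06, 0.998, -0.0]
contact_force: [0.8, 0.8, -0.0]
opening: 0.178
grasp_force: 58.8
```

>>> {"op": "play_rows", "data": {
  "deltas": [
    {"dx": 1, "dy": 1, "dz": 5, "turn": 0},
    {"dx": 0, "dy": 0, "dz": 3.5, "turn": 0},
    {"dx": 0, "dy": 0, "dz": 0, "turn": 0},
    {"dx": 0, "dy": 0, "dz": 0, "turn": 0},
    {"dx": 0, "dy": 0, "dz": 0, "turn": 0},
    {"dx": 0, "dy": 0, "dz": 0, "turn": 0},
    {"dx": 0, "dy": 0, "dz": 0, "turn": 0},
    {"dx": 0, "dy": 0, "dz": 0, "turn": 0}
  ]
}}

```text
time_s: 7.3
ee_pos: [0.5453, 0.2592, 0.0479]
eef_rot: [0.0, 0.059, 0.998, 0.0]
contact_force: [-0.4, 0.6, -0.5]
opening: 0.177
grasp_force: 58.8
```

>>> {"op": "play_rows", "data": {
  "deltas": [
    {"dx": 0, "dy": 0, "dz": 0, "turn": 0},
    {"dx": 0, "dy": 0, "dz": 0, "turn": 0},
    {"dx": 0, "dy": 0, "dz": 0, "turn": 0},
    {"dx": 0, "dy": 0, "dz": 0, "turn": 0},
    {"dx": 0, "dy": 0, "dz": -25, "turn": 0},
    {"dx": 0, "dy": 0, "dz": -25, "turn": 0},
    {"dx": -14.7, "dy": -40.7, "dz": 0, "turn": 0},
    {"dx": -14.7, "dy": -40.7, "dz": 0, "turn": 0}
  ],
  "hand": 0.45
}}

```text
time_s: 8.3
ee_pos: [0.5654, 0.1746, 0.0984]
eef_rot: [0.001, 0.058, 0.998, 0.0]
contact_force: [0.3, 0.5, -0.5]
opening: 0.447
grasp_force: 0.0
```

Run:
```python
from h import *
t=camera("top"); C=cam("top"); u,v=proj(C,[.51,.26,.04]).astype(int)
a=cv2.resize(t[v-50:v+50,u-40:u+40],(480,600),interpolation=cv2.INTER_CUBIC); cv2.imwrite("pics/t4.png",a)
```

```text
(no output)
```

View pics/t4.png

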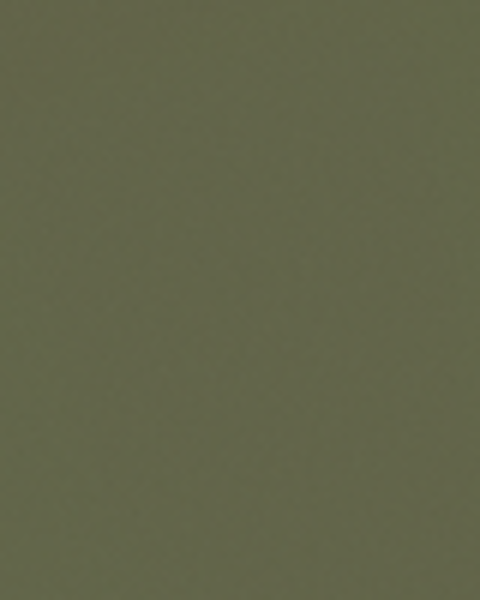

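The arm hides the block from the top camera (the picture is plain olive), so I'll check the wells later from the wrist.

>>> {"op": "play_rows", "data": {
  "deltas": [
    {"dx": -14.7, "dy": -40.7, "dz": 0, "turn": 0},
    {"dx": -14.7, "dy": -40.7, "dz": 0, "turn": 0},
    {"dx": 0, "dy": 0, "dz": 30, "turn": 0},
    {"dx": 0, "dy": 0, "dz": 28, "turn": 0},
    {"dx": 0, "dy": 0, "dz": 12, "turn": 0},
    {"dx": 0, "dy": 0, "dz": 0, "turn": 0},
    {"dx": 0, "dy": 0, "dz": 0, "turn": 0},
    {"dx": 0, "dy": 0, "dz": 0, "turn": 0}
  ]
}}

```text
time_s: 9.35
ee_pos: [0.5855, 0.091, 0.029]
eef_rot: [0.001, 0.059, 0.998, 0.0]
contact_force: [0.4, -0.7, 0.5]
opening: 0.451
grasp_force: 0.0
```

>>> {"op": "play_rows", "data": {
  "deltas": [
    {"dx": 0.5, "dy": -1, "dz": 8, "turn": 0},
    {"dx": 0, "dy": 0, "dz": 0, "turn": 0},
    {"dx": 0, "dy": 0, "dz": 0, "turn": 0},
    {"dx": 0, "dy": 0, "dz": 0, "turn": 0},
    {"dx": 0, "dy": 0, "dz": 0, "turn": 0},
    {"dx": 0, "dy": 0, "dz": 0, "turn": 0},
    {"dx": 0, "dy": 0, "dz": 0, "turn": 0},
    {"dx": 0, "dy": 0, "dz": 0, "turn": 0}
  ],
  "hand": 0.1
}}

```text
time_s: 10.35
ee_pos: [0.5847, 0.0895, 0.0203]
eef_rot: [0.001, 0.059, 0.998, -0.0]
contact_force: [0.9, -0.9, 4.7]
opening: 0.182
grasp_force: 58.7
```

>>> {"op": "play_rows", "data": {
  "deltas": [
    {"dx": 0, "dy": 0, "dz": -8, "turn": 0},
    {"dx": 0, "dy": 0, "dz": -25, "turn": 0},
    {"dx": 0, "dy": 0, "dz": -27, "turn": 0},
    {"dx": 23.7, "dy": 41.1, "dz": 0, "turn": 0},
    {"dx": 23.7, "dy": 41.1, "dz": 0, "turn": 0},
    {"dx": 23.7, "dy": 41.1, "dz": 0, "turn": 0},
    {"dx": 23.7, "dy": 41.1, "dz": 0, "turn": 0},
    {"dx": 0, "dy": 0, "dz": 10, "turn": 0}
  ]
}}

```text
time_s: 11.35
ee_pos: [0.5074, 0.2671, 0.0699]
eef_rot: [-0.0, 0.056, 0.998, 0.001]
contact_force: [0.1, 0.1, -0.0]
opening: 0.185
grasp_force: 58.8
```

>>> {"op": "play_rows", "data": {
  "deltas": [
    {"dx": 0, "dy": 0, "dz": 14, "turn": 0},
    {"dx": 0, "dy": 0, "dz": 8, "turn": 0},
    {"dx": 0, "dy": 0, "dz": 0, "turn": 0},
    {"dx": 0, "dy": 0, "dz": 0, "turn": 0},
    {"dx": 0, "dy": 0, "dz": 0, "turn": 0},
    {"dx": 0, "dy": 0, "dz": 0, "turn": 0},
    {"dx": 0, "dy": 0, "dz": 0, "turn": 0},
    {"dx": 0, "dy": 0, "dz": 0, "turn": 0}
  ]
}}

```text
time_s: 12.35
ee_pos: [0.5091, 0.2641, 0.0479]
eef_rot: [0.0, 0.059, 0.998, 0.0]
contact_force: [-0.1, -0.5, -0.5]
opening: 0.184
grasp_force: 58.8
```

>>> {"op": "play_rows", "data": {
  "deltas": [
    {"dx": 0, "dy": 0, "dz": 0, "turn": 0},
    {"dx": 0, "dy": 0, "dz": 0, "turn": 0},
    {"dx": 0, "dy": 0, "dz": 0, "turn": 0},
    {"dx": 0, "dy": 0, "dz": 0, "turn": 0},
    {"dx": 0, "dy": 0, "dz": -25, "turn": 0},
    {"dx": 0, "dy": 0, "dz": -25, "turn": 0},
    {"dx": 1.6, "dy": -40.8, "dz": 0, "turn": 0},
    {"dx": 1.6, "dy": -40.8, "dz": 0, "turn": 0}
  ],
  "hand": 0.45
}}

```text
time_s: 13.35
ee_pos: [0.4966, 0.183, 0.0983]
eef_rot: [0.001, 0.058, 0.998, 0.0]
contact_force: [0.1, -1.0, -1.3]
opening: 0.448
grasp_force: 0.0
```

>>> {"op": "play_rows", "data": {
  "deltas": [
    {"dx": 1.6, "dy": -40.8, "dz": 0, "turn": 0},
    {"dx": 1.5, "dy": -40.8, "dz": 0, "turn": 0},
    {"dx": 0, "dy": 0, "dz": 30, "turn": 0},
    {"dx": 0, "dy": 0, "dz": 28, "turn": 0},
    {"dx": 0, "dy": 0, "dz": 12, "turn": 0},
    {"dx": 0, "dy": 0, "dz": 0, "turn": 0},
    {"dx": 0, "dy": 0, "dz": 0, "turn": 0},
    {"dx": 0, "dy": 0, "dz": 0, "turn": 0}
  ]
}}

```text
time_s: 14.35
ee_pos: [0.4846, 0.1031, 0.0287]
eef_rot: [0.001, 0.059, 0.998, 0.0]
contact_force: [0.5, -0.3, 0.4]
opening: 0.447
grasp_force: 0.0
```

>>> {"op": "play_rows", "data": {
  "deltas": [
    {"dx": 1, "dy": -0.5, "dz": 8, "turn": 0},
    {"dx": 0, "dy": 0, "dz": 0, "turn": 0},
    {"dx": 0, "dy": 0, "dz": 0, "turn": 0},
    {"dx": 0, "dy": 0, "dz": 0, "turn": 0},
    {"dx": 0, "dy": 0, "dz": 0, "turn": 0},
    {"dx": 0, "dy": 0, "dz": 0, "turn": 0},
    {"dx": 0, "dy": 0, "dz": 0, "turn": 0},
    {"dx": 0, "dy": 0, "dz": 0, "turn": 0}
  ],
  "hand": 0.1
}}

```text
time_s: 15.35
ee_pos: [0.4833, 0.1027, 0.0201]
eef_rot: [0.001, 0.059, 0.998, 0.0]
contact_force: [2.4, 1.6, 5.0]
opening: 0.187
grasp_force: 58.7
```

>>> {"op": "play_rows", "data": {
  "deltas": [
    {"dx": 0, "dy": 0, "dz": -8, "turn": 0},
    {"dx": 0, "dy": 0, "dz": -25, "turn": 0},
    {"dx": 0, "dy": 0, "dz": -27, "turn": 0},
    {"dx": 7.1, "dy": 41.3, "dz": 0, "turn": 0},
    {"dx": 7.1, "dy": 41.3, "dz": 0, "turn": 0},
    {"dx": 7.1, "dy": 41.3, "dz": 0, "turn": 0},
    {"dx": 7.1, "dy": 41.3, "dz": 0, "turn": 0},
    {"dx": 0, "dy": 0, "dz": 10, "turn": 0}
  ]
}}

```text
time_s: 16.35
ee_pos: [0.4732, 0.2717, 0.0696]
eef_rot: [-0.0, 0.057, 0.998, -0.0]
contact_force: [0.2, 0.2, -1.1]
opening: 0.181
grasp_force: 58.8
```

>>> {"op": "play_rows", "data": {
  "deltas": [
    {"dx": 0, "dy": 0, "dz": 14, "turn": 0},
    {"dx": 0, "dy": 0, "dz": 8, "turn": 0},
    {"dx": 0, "dy": 0, "dz": 0, "turn": 0},
    {"dx": 0, "dy": 0, "dz": 0, "turn": 0},
    {"dx": 0, "dy": 0, "dz": 0, "turn": 0},
    {"dx": 0, "dy": 0, "dz": 0, "turn": 0},
    {"dx": 0, "dy": 0, "dz": 0, "turn": 0},
    {"dx": 0, "dy": 0, "dz": 0, "turn": 0}
  ]
}}

```text
time_s: 17.35
ee_pos: [0.4738, 0.2699, 0.0479]
eef_rot: [0.0, 0.059, 0.998, 0.0]
contact_force: [0.5, 0.1, 0.2]
opening: 0.184
grasp_force: 58.8
```

>>> {"op": "play_rows", "data": {
  "deltas": [
    {"dx": 0, "dy": 0, "dz": 0, "turn": 0},
    {"dx": 0, "dy": 0, "dz": 0, "turn": 0},
    {"dx": 0, "dy": 0, "dz": 0, "turn": 0},
    {"dx": 0, "dy": 0, "dz": 0, "turn": 0},
    {"dx": 0, "dy": 0, "dz": -25, "turn": 0},
    {"dx": 0, "dy": 0, "dz": -40, "turn": 0},
    {"dx": 0, "dy": 0, "dz": -40, "turn": 0},
    {"dx": -20, "dy": 0, "dz": -37, "turn": 0.05}
  ],
  "hand": 0.45
}}

```text
time_s: 18.35
ee_pos: [0.4927, 0.2674, 0.1913]
eef_rot: [-0.0, 0.084, 0.996, -0.0]
contact_force: [0.5, -0.0, 0.2]
opening: 0.448
grasp_force: 0.0
```

>>> {"op": "play_rows", "data": {
  "deltas": [
    {"dx": -37, "dy": -2, "dz": 0, "turn": 0},
    {"dx": -37, "dy": -2, "dz": 0, "turn": 0},
    {"dx": -33, "dy": -2, "dz": 0, "turn": 0},
    {"dx": 0, "dy": 0, "dz": 0, "turn": 0},
    {"dx": 0, "dy": 0, "dz": 0, "turn": 0},
    {"dx": 0, "dy": 0, "dz": 0, "turn": 0},
    {"dx": 0, "dy": 0, "dz": 0, "turn": 0},
    {"dx": 0, "dy": 0, "dz": 0, "turn": 0}
  ]
}}

```text
time_s: 19.35
ee_pos: [0.5977, 0.2439, 0.1901]
eef_rot: [0.0, 0.084, 0.997, 0.0]
contact_force: [0.1, 0.3, 0.6]
opening: 0.446
grasp_force: 0.0
```

Run:
```python
from h import *
C=cam("wrist"); im=camera("wrist"); cv2.imwrite("w5.png",im); np.savez("w5.npz",K=C[0],R=C[1],o=C[2])
for p in ([.4475,.2745,.058],[.5705,.253,.058],[.51,.264,.04]): print(proj(C,p).round())
cv2.imwrite("pics/w5.png",cv2.resize(im[0:280,150:420],None,fx=2.1,fy=2.1,interpolation=cv2.INTER_CUBIC))
```

```text
[264.  -4.]
[263. 151.]
[263.  82.]
```

View pics/w5.png

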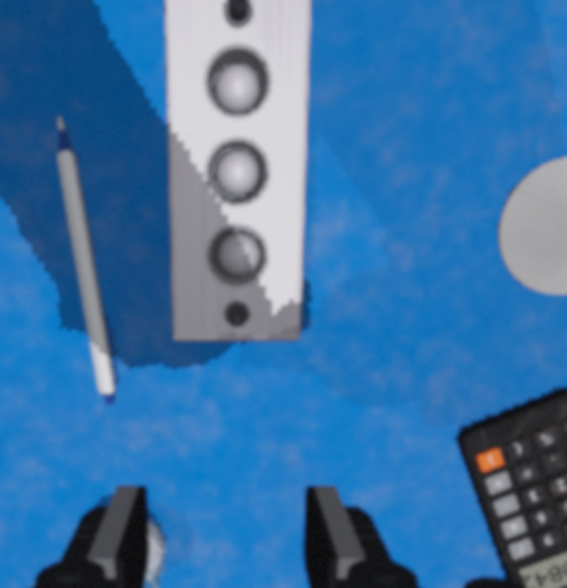

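All three wells hold a large ball. In the full frame the pins appear at (263,150) and (263,5), and the block is square to the tool. I'll measure the wells and pins.

Run:
```python
from h import *
d=np.load("w5.npz"); C=(d["K"],d["R"],d["o"]); im=cv2.imread("w5.png"); g=cv2.cvtColor(im,cv2.COLOR_BGR2GRAY); hsv=cv2.cvtColor(im,cv2.COLOR_BGR2HSV)
m=(g<75).astype(np.uint8)
n,l,s,c=cv2.connectedComponentsWithStats(m[:170,240:290])
for i in range(1,n):
    if 30<s[i,4]<300:
        p=c[i]+[240,0]; print(s[i],p.round(1),"z40",(ray(C,p,.04)*1000).round(1),"z49",(ray(C,p,.049)*1000).round(1))
big=cv2.resize(g,None,fx=4,fy=4,interpolation=cv2.INTER_CUBIC)
for u,v in ((263,40),(263,82),(263,122)):
    w=big[4*(v-20):4*(v+20),4*(u-20):4*(u+20)]
    q=cv2.HoughCircles(cv2.medianBlur(w,5),cv2.HOUGH_GRADIENT,1,200,param1=80,param2=12,minRadius=46,maxRadius=70)
    if q is not None: q=q[0,0]/4; p=[q[0]+u-20-.375,q[1]+v-20-.375]; print(np.round(p,1),q[2],(ray(C,p,.04)*1000).round(1))
# top face edges
b=(hsv[...,1]<70)
L=[];Rr=[];
for v in range(5,155,5):
    r=np.where(b[v,225:305])[0]+225
    L.append(ray(C,[r[0]-.5,v],.04)[:2]*1000); Rr.append(ray(C,[r[-1]+.5,v],.04)[:2]*1000)
for E in (L,Rr):
    E=np.array(E); k=np.polyfit(E[:,0],E[:,1],1); print("edge angle",np.rad2deg(np.arctan(k[0])).round(2),"y@510",np.polyval(k,510).round(1))
```

```text
[19  0  9 10 78] [262.9   4.2] z40 [447.9 273.7  40. ] z49 [450.3 273.1  49. ]
[16 25 20 12 74] [266.3  28.4] z40 [466.9 273.6  40. ] z49 [468.8 273.   49. ]
[ 10 110  18  23 113] [255.5 122.1] z40 [544.7 250.7  40. ] z49 [544.2 250.8  49. ]
[ 18 144  10  11  84] [262.5 149.1] z40 [571.3 253.1  40. ] z49 [569.9 253.1  49. ]
[  0 163  21   7 124] [248.5 165.7] z40 [585.3 236.7  40. ] z49 [583.5 237.2  49. ]
[262.  39.] 15.975 [474.6 268.5  40. ]
[261.5  81.5] 14.725 [509.6 262.3  40. ]
[262.  120.8] 13.9 [544.4 257.   40. ]
edge angle -9.35 y@510 232.9
edge angle -9.51 y@510 293.6
```

>>> {"op": "play_rows", "data": {
  "deltas": [
    {"dx": -13.5, "dy": -45.5, "dz": 0, "turn": 0},
    {"dx": -13.5, "dy": -45.5, "dz": 0, "turn": 0},
    {"dx": -13.5, "dy": -45.5, "dz": 0, "turn": 0},
    {"dx": -13.5, "dy": -45.5, "dz": 0, "turn": 0},
    {"dx": -13.5, "dy": -45.5, "dz": 0, "turn": 0},
    {"dx": -13.5, "dy": -45.5, "dz": 0, "turn": 0},
    {"dx": -13.5, "dy": -45.5, "dz": 0, "turn": 0},
    {"dx": 0, "dy": 0, "dz": 0, "turn": -0.18}
  ]
}}

```text
time_s: 20.4
ee_pos: [0.6384, -0.0898, 0.1898]
eef_rot: [0.0, -0.006, 1.0, -0.0]
contact_force: [0.8, 0.2, -0.2]
opening: 0.45
grasp_force: 0.0
```

>>> {"op": "play_rows", "data": {
  "deltas": [
    {"dx": 0, "dy": 0, "dz": 0, "turn": 0},
    {"dx": 0, "dy": 0, "dz": 0, "turn": 0},
    {"dx": 0, "dy": 0, "dz": 0, "turn": 0},
    {"dx": 0, "dy": 0, "dz": 0, "turn": 0},
    {"dx": 0, "dy": 0, "dz": 0, "turn": 0},
    {"dx": 0, "dy": 0, "dz": 0, "turn": 0},
    {"dx": 0, "dy": 0, "dz": 0, "turn": 0},
    {"dx": 0, "dy": 0, "dz": 0, "turn": 0}
  ]
}}

```text
time_s: 21.4
ee_pos: [0.6381, -0.0862, 0.1898]
eef_rot: [-0.0, -0.006, 1.0, 0.0]
contact_force: [-0.1, -0.7, 0.1]
opening: 0.45
grasp_force: 0.0
```

Run:
```python
from h import *
C=cam("wrist"); im=camera("wrist"); cv2.imwrite("pics/w6.png",im); np.savez("w6.npz",K=C[0],R=C[1],o=C[2])
hsv=cv2.cvtColor(im,cv2.COLOR_BGR2HSV); g=cv2.cvtColor(im,cv2.COLOR_BGR2GRAY)
u,v=proj(C,[.54,-.087,.006]).round(); print(u,v)
m=((hsv[...,1]<70)*255).astype(np.uint8); m[235:]=0
cs=[c for c in cv2.findContours(m,cv2.RETR_EXTERNAL,cv2.CHAIN_APPROX_NONE)[0] if cv2.pointPolygonTest(c,(float(u)+20,float(v)),False)>0]
c=max(cs,key=cv2.contourArea); print(cv2.boundingRect(c))
P=np.array([ray(C,p,.008)[:2] for p in c[:,0,:]])*1000; print("cover",cv2.minAreaRect(P.astype(np.float32)))
```

```text
258.0 76.0
(224, 0, 64, 151)
cover ((544.38818359375, -89.24447631835938), (143.38233947753906, 60.39519500732422), 0.9358147382736206)
```

View pics/w6.png

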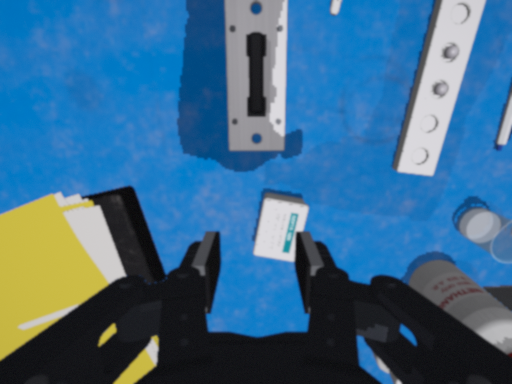

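The wrist view shows the cover with its pin holes at (256,7) and (257,139) and the handle at (256,75). The two small balls are still in the rack, and the white box is at (282,227), below and clear of the tool. The outline is clipped at the top, so I'll use the holes.

Run:
```python
from h import *
d=np.load("w6.npz"); C=(d["K"],d["R"],d["o"]); im=cv2.imread("pics/w6.png"); hsv=cv2.cvtColor(im,cv2.COLOR_BGR2HSV); g=cv2.cvtColor(im,cv2.COLOR_BGR2GRAY)
H=[]
for v in (7,139):
    w=np.s_[max(0,v-9):v+10,246:268]; m=(hsv[w][...,1]>90).astype(np.uint8)
    n,l,s,c=cv2.connectedComponentsWithStats(m); i=1+np.argmax(s[1:,4]); p=c[i]+[246,max(0,v-9)]
    H.append(ray(C,p,.006)*1000); print(s[i],p.round(1),H[-1].round(1))
e=H[1]-H[0]; print("mid",((H[0]+H[1])/2).round(1),np.hypot(*e[:2]).round(1),"ang",np.rad2deg(np.arctan2(e[1],e[0])).round(2))
m=(g[25:125,240:275]<60).astype(np.uint8); n,l,s,c=cv2.connectedComponentsWithStats(m); i=1+np.argmax(s[1:,4]); p=c[i]+[240,25]
print("handle",s[i],p.round(1),(ray(C,p,.036)*1000).round(1))
q=read_state()["eef_rot"]; print(q.round(4))
```

```text
[ 5  3 10 11 90] [255.7   8.1] [479.1 -90.3   6. ]
[ 6  4  9  9 65] [256.2 138. ] [603.2 -88.5   6. ]
mid [541.2 -89.4   6. ] 124.2 ang 0.86
handle [   7    8   19   83 1255] [255.9  73.5] [540.8 -89.3  36. ]
[-0.     -0.0061  1.      0.    ]
```

>>> {"op": "play_rows", "data": {
  "deltas": [
    {"dx": 48.5, "dy": -1, "dz": 0, "turn": 0},
    {"dx": 48.5, "dy": -1, "dz": 0, "turn": 0},
    {"dx": 0, "dy": 0, "dz": 40, "turn": 0},
    {"dx": 0, "dy": 0, "dz": 40, "turn": 0},
    {"dx": 0, "dy": 0, "dz": 40, "turn": 0},
    {"dx": 0, "dy": 0, "dz": 25, "turn": 0},
    {"dx": 0, "dy": 0, "dz": 0, "turn": 0},
    {"dx": 0, "dy": 0, "dz": 0, "turn": 0}
  ]
}}

```text
time_s: 22.45
ee_pos: [0.5421, -0.0895, 0.0458]
eef_rot: [0.001, -0.006, 1.0, -0.0]
contact_force: [0.1, -1.3, 0.7]
opening: 0.449
grasp_force: 0.0
```

>>> {"op": "play_rows", "data": {
  "deltas": [
    {"dx": 0, "dy": 0, "dz": 15, "turn": 0},
    {"dx": 0, "dy": 0, "dz": 9, "turn": 0},
    {"dx": 0, "dy": 0, "dz": 0, "turn": 0},
    {"dx": 0, "dy": 0, "dz": 0, "turn": 0},
    {"dx": 0, "dy": 0, "dz": 0, "turn": 0},
    {"dx": 0, "dy": 0, "dz": 0, "turn": 0},
    {"dx": 0, "dy": 0, "dz": 0, "turn": 0},
    {"dx": 0, "dy": 0, "dz": 0, "turn": 0}
  ]
}}

```text
time_s: 23.45
ee_pos: [0.5412, -0.0894, 0.0209]
eef_rot: [0.0, -0.006, 1.0, -0.0]
contact_force: [-0.6, -0.7, -0.2]
opening: 0.449
grasp_force: 0.0
```

>>> {"op": "play_rows", "data": {
  "deltas": [
    {"dx": 0, "dy": 0, "dz": 0, "turn": 0},
    {"dx": 0, "dy": 0, "dz": 0, "turn": 0},
    {"dx": 0, "dy": 0, "dz": 0, "turn": 0},
    {"dx": 0, "dy": 0, "dz": 0, "turn": 0},
    {"dx": 0, "dy": 0, "dz": 0, "turn": 0},
    {"dx": 0, "dy": 0, "dz": 0, "turn": 0},
    {"dx": 0, "dy": 0, "dz": 0, "turn": 0},
    {"dx": 0, "dy": 0, "dz": 0, "turn": 0}
  ],
  "hand": 0
}}

```text
time_s: 24.45
ee_pos: [0.5412, -0.0892, 0.0209]
eef_rot: [0.0, -0.006, 1.0, 0.0]
contact_force: [-0.7, 3.0, 2.9]
opening: 0.146
grasp_force: 59.7
```

>>> {"op": "play_rows", "data": {
  "deltas": [
    {"dx": 0, "dy": 0, "dz": -8, "turn": 0},
    {"dx": 0, "dy": 0, "dz": -20, "turn": 0},
    {"dx": 0, "dy": 0, "dz": -40, "turn": 0},
    {"dx": 0, "dy": 0, "dz": -32, "turn": 0.03},
    {"dx": 0, "dy": 0, "dz": 0, "turn": 0.05},
    {"dx": 0, "dy": 0, "dz": 0, "turn": 0.05},
    {"dx": 0, "dy": 0, "dz": 0, "turn": 0.05},
    {"dx": 0, "dy": 0, "dz": 0, "turn": 0}
  ]
}}

```text
time_s: 25.45
ee_pos: [0.5406, -0.0896, 0.1206]
eef_rot: [-0.001, 0.084, 0.996, -0.0]
contact_force: [-0.5, -0.4, -3.1]
opening: 0.149
grasp_force: 59.1
```

>>> {"op": "play_rows", "data": {
  "deltas": [
    {"dx": 7.8, "dy": 30, "dz": 0, "turn": 0},
    {"dx": 11.7, "dy": 45, "dz": 0, "turn": 0},
    {"dx": 13, "dy": 50, "dz": 0, "turn": 0},
    {"dx": 13, "dy": 50, "dz": 0, "turn": 0},
    {"dx": 13, "dy": 50, "dz": 0, "turn": 0},
    {"dx": 13, "dy": 50, "dz": 0, "turn": 0},
    {"dx": 10.4, "dy": 40, "dz": 0, "turn": 0},
    {"dx": 7, "dy": 27.3, "dz": 0, "turn": 0}
  ]
}}

```text
time_s: 26.45
ee_pos: [0.5103, 0.2648, 0.1206]
eef_rot: [0.0, 0.083, 0.997, -0.0]
contact_force: [0.1, -0.4, -3.0]
opening: 0.151
grasp_force: 59.2
```

>>> {"op": "play_rows", "data": {
  "deltas": [
    {"dx": 0, "dy": 0, "dz": 0, "turn": 0},
    {"dx": 0, "dy": 0, "dz": 0, "turn": 0},
    {"dx": 0, "dy": 0, "dz": 10, "turn": 0},
    {"dx": 0, "dy": 0, "dz": 10, "turn": 0},
    {"dx": 0, "dy": 0, "dz": 10, "turn": 0},
    {"dx": 0, "dy": 0, "dz": 0, "turn": 0},
    {"dx": 0, "dy": 0, "dz": 0, "turn": 0},
    {"dx": 0, "dy": 0, "dz": 0, "turn": 0}
  ]
}}

```text
time_s: 27.45
ee_pos: [0.511, 0.2632, 0.0912]
eef_rot: [0.0, 0.084, 0.996, 0.0]
contact_force: [0.4, -0.0, -2.7]
opening: 0.149
grasp_force: 59.1
```

Run:
```python
from h import *
s=read_state(); q=s["eef_rot"]; M=R.from_quat([q[1],q[2],q[3],q[0]]).as_matrix(); print(s["ee_pos"].round(4),np.rad2deg(np.arctan2(M[1,0],M[0,0])).round(2),M[2].round(4))
C=cam("wrist"); im=camera("wrist"); side=camera("side")
for p in ([.4475,.2735,.058],[.5705,.253,.058]): print(proj(C,p).round())
Cs=cam("side"); u,v=proj(Cs,[.51,.263,.06]).astype(int)
b=cv2.resize(side[v-50:v+50,u-50:u+50],(400,400),interpolation=cv2.INTER_CUBIC)
cv2.imwrite("pics/w7.png",np.hstack([cv2.resize(im[:,110:410],(400,400)),b]))
```

```text
[0.511  0.2632 0.0912] 170.39 [-7.e-04  5.e-04 -1.e+00]
[257. 115.]
[258. 301.]
```

View pics/w7.png

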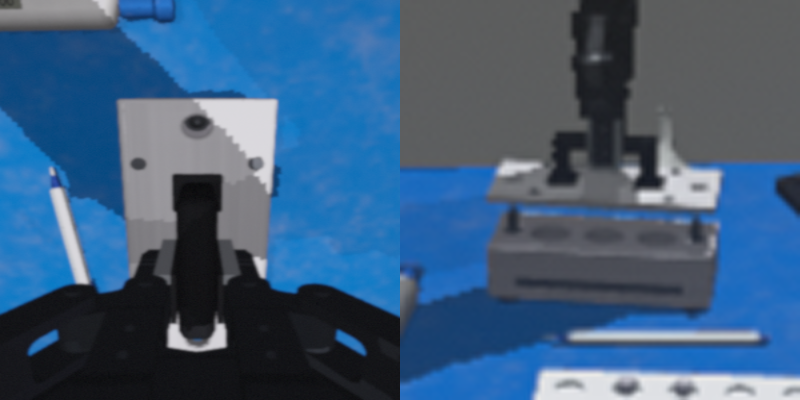

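The cover hangs level over the block. The far pin shows through its hole at about (257,119) in the full frame, as expected. I'll correct 1.3 mm in x and lower it slowly.

>>> {"op": "play_rows", "data": {
  "deltas": [
    {"dx": 1.2, "dy": -0.4, "dz": 0, "turn": 0},
    {"dx": 0, "dy": 0, "dz": 4, "turn": 0},
    {"dx": 0, "dy": 0, "dz": 4, "turn": 0},
    {"dx": 0, "dy": 0, "dz": 4, "turn": 0},
    {"dx": 0, "dy": 0, "dz": 3, "turn": 0},
    {"dx": 0, "dy": 0, "dz": 3, "turn": 0},
    {"dx": 0, "dy": 0, "dz": 0, "turn": 0},
    {"dx": 0, "dy": 0, "dz": 0, "turn": 0}
  ]
}}

```text
time_s: 28.55
ee_pos: [0.5095, 0.2628, 0.0729]
eef_rot: [0.0, 0.084, 0.996, 0.0]
contact_force: [0.4, -0.5, -3.3]
opening: 0.15
grasp_force: 59.2
```

>>> {"op": "play_rows", "data": {
  "deltas": [
    {"dx": 0, "dy": 0, "dz": 3, "turn": 0},
    {"dx": 0, "dy": 0, "dz": 3, "turn": 0},
    {"dx": 0, "dy": 0, "dz": 2, "turn": 0},
    {"dx": 0, "dy": 0, "dz": 1.5, "turn": 0},
    {"dx": 0, "dy": 0, "dz": 1, "turn": 0},
    {"dx": 0, "dy": 0, "dz": 0.5, "turn": 0},
    {"dx": 0, "dy": 0, "dz": 0, "turn": 0},
    {"dx": 0, "dy": 0, "dz": 0, "turn": 0}
  ]
}}

```text
time_s: 29.55
ee_pos: [0.5095, 0.2628, 0.0619]
eef_rot: [0.0, 0.084, 0.996, 0.0]
contact_force: [0.2, -0.2, -3.7]
opening: 0.152
grasp_force: 59.2
```

>>> {"op": "play_rows", "data": {
  "deltas": [
    {"dx": 0, "dy": 0, "dz": 0.5, "turn": 0},
    {"dx": 0, "dy": 0, "dz": 0.5, "turn": 0},
    {"dx": 0, "dy": 0, "dz": 0.4, "turn": 0},
    {"dx": 0, "dy": 0, "dz": 0, "turn": 0},
    {"dx": 0, "dy": 0, "dz": 0, "turn": 0},
    {"dx": 0, "dy": 0, "dz": 0, "turn": 0},
    {"dx": 0, "dy": 0, "dz": 0, "turn": 0},
    {"dx": 0, "dy": 0, "dz": 0, "turn": 0}
  ]
}}

```text
time_s: 30.55
ee_pos: [0.5095, 0.263, 0.0609]
eef_rot: [0.0, 0.084, 0.996, 0.0]
contact_force: [-2.0, -0.1, 5.8]
opening: 0.146
grasp_force: 60.3
```

The cover seated at exactly the expected height (TCP at 60.9 mm) with light contact, so I'm releasing it.

>>> {"op": "play_rows", "data": {
  "deltas": [
    {"dx": 0, "dy": 0, "dz": 0, "turn": 0},
    {"dx": 0, "dy": 0, "dz": 0, "turn": 0},
    {"dx": 0, "dy": 0, "dz": 0, "turn": 0},
    {"dx": 0, "dy": 0, "dz": 0, "turn": 0},
    {"dx": 0, "dy": 0, "dz": 0, "turn": 0},
    {"dx": 0, "dy": 0, "dz": 0, "turn": 0},
    {"dx": 0, "dy": 0, "dz": 0, "turn": 0},
    {"dx": 0, "dy": 0, "dz": 0, "turn": 0}
  ],
  "hand": 0.45
}}

```text
time_s: 31.55
ee_pos: [0.5095, 0.2628, 0.0604]
eef_rot: [0.0, 0.084, 0.996, 0.0]
contact_force: [-0.5, -0.7, -0.6]
opening: 0.448
grasp_force: 0.0
```

>>> {"op": "play_rows", "data": {
  "deltas": [
    {"dx": 0, "dy": 0, "dz": -10, "turn": 0},
    {"dx": 0, "dy": 0, "dz": -20, "turn": 0},
    {"dx": 0, "dy": 0, "dz": -30, "turn": 0},
    {"dx": 0, "dy": 0, "dz": -40, "turn": 0},
    {"dx": -40, "dy": 0, "dz": -30, "turn": 0},
    {"dx": -40, "dy": 0, "dz": 0, "turn": 0},
    {"dx": -20, "dy": 0, "dz": 0, "turn": 0},
    {"dx": 0, "dy": 0, "dz": 0, "turn": 0}
  ]
}}

```text
time_s: 32.55
ee_pos: [0.6093, 0.2458, 0.1907]
eef_rot: [0.0, 0.084, 0.996, 0.0]
contact_force: [-0.2, -0.5, -0.4]
opening: 0.452
grasp_force: 0.0
```

Run:
```python
from h import *
im=camera("wrist"); side=camera("side")
Cs=cam("side"); u,v=proj(Cs,[.51,.263,.05]).astype(int)
b=cv2.resize(side[v-40:v+60,u-40:u+60],(400,400),interpolation=cv2.INTER_CUBIC)
cv2.imwrite("pics/w8.png",np.hstack([cv2.resize(im[:300,100:400],(400,400)),b]))
```

```text
(no output)
```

View pics/w8.png

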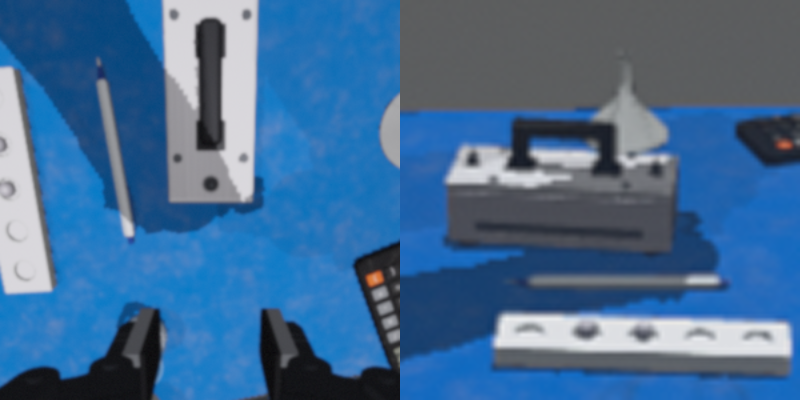

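The cover lies flat and square on the block with both pins through it (near pin at (211,184) in the left panel). The small balls are still in the rack and the robot is clear.

```bash
python3 -c "from plant import finish_job; print(finish_job())"
```

```text
the job is handed in; nothing more can be done
None
```

I put a large ball in each of the three wells, lowered the cover gently over both guide pins so it lies flat, left the small balls, white box and beaker alone, and handed the job in at about 33 s of the 72 s allowed.

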